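# Fetch the setting bar from its dock onto the measuring stage

### The arm

A 6-joint arm with a two-finger parallel gripper is mounted at the origin on the work surface. World frame = base frame: x ahead of the robot, y to its left, z up, the work surface at z = 0. Lengths are in mm, angles in rad, forces in N, time in s.
With the tool pointing down it reaches from about 275 to 825 mm from the base axis. Payload 5.2 kg.
Tool frame: the origin (TCP) lies at the very end of the fingers, on their centre line; the grasp point (between the pads) lies 19 mm behind it; z points along the fingers, y is the line along which they close (so a half turn about z gives the same grasp; the last joint's range is limited). The gripper opens to 93 mm and grips with 3 to 60 N. Pads are 15 mm wide; open, the fingers measure 128 mm over their backs; the gripper's body (75 mm by 188 mm) begins 65 mm behind the grasp point.
Start: joints at [1.083, 0.259, 1.535, -0, 1.348, -0.203], TCP at [154.509, 527.856, 218.653] pointing down, gripper open.
Joint ranges: [-3.14, 3.14], [-0.91, 2.08], [0.19, 2.58], [-1.22, 4.36], [0.22, 2.71], [-3.12, 3.12]. Speed limits (rad/s): [2.57, 2.57, 3.14, 3.14, 3.14, 3.14].

### API

Orientations are given as [roll, pitch, yaw] about the fixed x, y, z axes, in that order (R = Rz(yaw) Ry(pitch) Rx(roll)).
In Python, from bench import robot gives the robot as it stands. The module is installed in compiled form; this text tells all that it offers. Calls block until the motion is done:
- robot.move_ptp(position, orientation): joint-space move of the TCP to a pose.
- robot.move_linear(position, ori=None, speed=150, f_stop=None): straight line of the TCP; ori=None keeps the orientation; speed is the mean speed in mm/s. With f_stop (N) it stops when the force on the tool has changed by that much, and returns True; else False.
- robot.move_j(angles): joint-space move.
- robot.move_gripper(opening): opening from 0.0 (shut) to 1.0 (fully open); the grip force is fixed at half the most; returns when the fingers have stopped.
- robot.sleep(seconds).
- robot.inverse_kinematics(position, orientation): joint angles nearest the present ones, or None.
- robot.get_image(name): name is "scene" or "top" or "wrist"; returns a dict with "img" (420x560x3 uint8, blue, green, red), "fovy" (degrees; the focal length in pixels is half the picture's height over the tangent of half this angle, whatever the lens; pixels are square), "cx", "cy" (the principal point, pixels), "k1" (the pictures are not rectified: a ray, as slopes to the right and down, at radius r is drawn at 1 + k1 r^2 times it, then the intrinsics apply), "eye" and "orientation" of the camera in the world. Camera axes: x right, y down, z forward; pixel columns grow to the right and rows downward; lengths in mm; the calibration is good to about 2 mm. A picture is of the moment at which its call begins. There is no depth.
A pose or a line that the arm cannot do raises robot.MotionError and nothing moves.
- robot.hand_in(): hands the job in; it is judged then, once.
Readings, each from a call of its own:
- robot.current_t(): time.
- robot.current_qpos(): joint angles.
- robot.current_joint_vel(): joint speeds.
- robot.current_joint_efforts(): joint torques, N m.
- robot.current_tcp_pos(): TCP position.
- robot.current_eef_rot(): TCP orientation.
- robot.current_contact_force(): force on the tool from outside, world axes, zero at the start.
- robot.current_ft_torque(): the same for the moment, N m.
- robot.current_gripper_width(): opening from 0.0 (shut) to 1.0 (fully open).
- robot.current_finger_force(): force on a finger pad.
Only numpy, scipy, OpenCV 4.12 (cv2) and the standard library are available. Lean on these libraries where they do the work, as an engineer would, in place of code of your own. Each camera call takes 0.05 s, during which the arm holds its last target. There are 200 camera calls.

### The job

Clear the three coloured setting masters (red, blue and yellow) from the dock and stand them all on the green mat, leaving the brass bar where it lies until then. Then lift the brass bar's end at the black lip over that lip, draw it out endwise from under the grey hold-down and lay it flat, centred along the white strip of the black measuring stage. Only then stand each master upright back on the very mark where it stood at the start, and leave the tape roll and the mouse alone.

Things in the scene. Friction and masses are not known exactly. Their poses are not given: they have to be found in the camera images.
- dock: Fixed aluminium plate, top 8 mm above bench. Origin on the bench under the black lip (36 mm in x, 8 mm thick in y, top 8 mm above plate); z up, +y along the bar to the closed end. Plate: x -75..75 for y -60..80, x -40..40 for y 80..200 mm. Three dark 58 mm marks, the masters' places: (0,-34) before the lip in the bar's way out, (-46,50) and (46,50) beside the bar where the fingers must go.
- hold_down (a point): Mouth of the dock's grey hold-down, at plate height; axes as dock. Roof from here 55 mm on in +y, underside 16.5 mm and top 22.5 mm above plate, 48 mm wide, 32 mm between cheeks. It covers the bar's last 45 mm, so the bar cannot go straight up nor level over the lip: raise its lip end 12 to 18 mm (tilt 0.07 to 0.1 rad), draw 60 mm to the dock's -y: free to lift.
- bar: Brass-coloured flat bar, thin black cross lines on top, 24 mm wide (its x), 180 mm long (its y), 10 mm thick, 90 to 190 g. Origin: centre of the underside, z up. At the start it lies flat on the dock's plate along the dock's y axis, its centre 96 mm from the dock's origin to +y, one end just behind the lip, the other under the hold-down, open between.
- master_red: Red master: round base 50 mm diameter (40 mm from 8 mm up), 14 mm high; on its centre a steel knob, 20 mm diameter, from 14 to 44 mm above the underside: lift it by this. About 120 g. Origin: centre of the underside, z up. Starts on one of the dock's three marks; which one changes from start to start, and that one is its place to go back to.
- master_blue: Blue master: square base 42 x 42 mm, 14 mm high; on its centre a steel knob, 20 mm diameter, from 14 to 44 mm above the underside: lift it by this. About 120 g. Origin: centre of the underside, z up. Starts on one of the dock's three marks; which one changes from start to start, and that one is its place to go back to.
- master_yellow: Yellow master: round base 48 mm diameter, 14 mm high; on its centre a steel knob, 20 mm diameter, from 14 to 44 mm above the underside: lift it by this. About 120 g. Origin: centre of the underside, z up. Starts on one of the dock's three marks; which one changes from start to start, and that one is its place to go back to.
- mat: Green parking mat, fixed flat on the bench, 240 mm (its x) by 100 mm (its y), 3 mm thick; room for three masters in a row 70 mm apart. Origin: centre of its underside on the bench, z up. To one side of the dock (left or right changes).
- stage: Black measuring stage, fixed, on the side of the dock away from the mat: 240 mm (its x) by 110 mm (its y), with a flat steel top of 210 x 80 mm, 25 mm above the bench, open on all sides; a white strip 188 x 32 mm along x in the middle of the top is the place of the bar, either way round. Two small steel knobs on its +y side are not used. Origin: centre of its underside on the bench, z up.
- tape: Bystander: roll of yellow tape lying flat, 90 mm diameter, 22 mm high, beyond the dock. Origin: centre of the underside.
- mouse: Bystander: grey computer mouse, rounded, 100 x 60 mm, 32 mm high, beyond the dock. Origin: centre of the underside.

How it is judged:
By the outcome, as a careful person would: the job done as asked, in the order asked, and still so for the second after the job is handed in, with the robot touching nothing.
It also fails if it takes over 131 s, if anything falls off the work surface, if the arm or the gripper's body presses on something with over 40 N, if the wrist force passes 120 N, or if a joint passes its speed limit or range.

## Working session

There is one attempt and no reset: what is moved stays moved. The work goes in short steps, each a Python script; the robot and the scene stay as the last script left them, time stands still between calls to the robot, and variables do not carry over. Pictures are saved under pics/ and viewed, at most 14 in all, crops included, and the job is handed in when it is done.

```bash
mkdir -p pics; ls
python3 - <<'E'
from bench import robot
import cv2
for n in("scene","top"):
    d=robot.get_image(n); cv2.imwrite(f"pics/{n}0.png",d["img"])
    print({k:v for k,v in d.items() if k!="img"})
print(robot.current_t(),robot.current_eef_rot())
E
```

```text
pics
{'fovy': 51.91999431055631, 'cx': 283.48307581804875, 'cy': 210.9236852207887, 'k1': -0.10342447602057417, 'eye': array([856.2425197, 453.8577189, 770.3551466]), 'orientation': array([-2.53352594,  0.01053294,  2.65188422])}
{'fovy': 55.1990943828029, 'cx': 271.78462508045794, 'cy': 213.50827774691084, 'k1': -0.0754693283064166, 'eye': array([503.55571315,  14.40269265, 886.82051835]), 'orientation': array([-3.00143436, -0.03053599, -1.57578224])}
0.1 [-3.14002314e+00 -3.19188670e-04  2.85681885e+00]
```

View pics/top0.png

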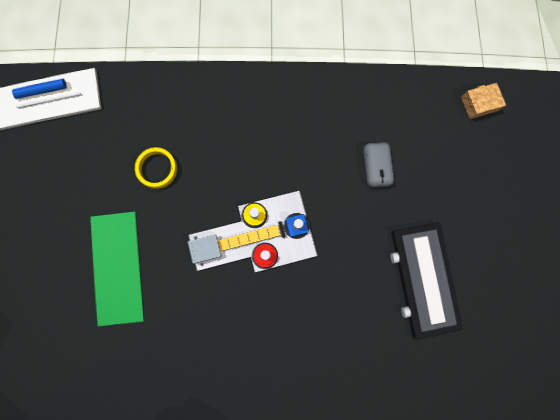

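View pics/scene0.png

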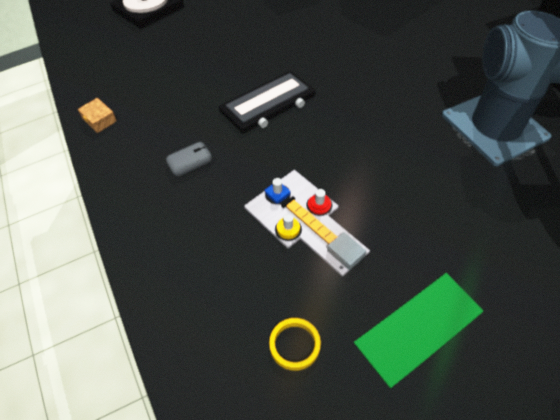

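```bash
cat > h.py <<'E'
import numpy as np, cv2
from scipy.spatial.transform import Rotation as Rn
from bench import robot
def K(d):
    f=210/np.tan(np.radians(d["fovy"])/2); return np.array([[f,0,d["cx"]],[0,f,d["cy"]],[0,0,1.]])
def R(d): return Rn.from_euler('xyz',d["orientation"]).as_matrix()
def unproj(d,px,z):
    px=np.asarray(px,float).reshape(-1,1,2)
    s=cv2.undistortPoints(px,K(d),np.array([d["k1"],0,0,0.]))[:,0]
    r=np.c_[s,np.ones(len(s))]@R(d).T
    e=np.asarray(d["eye"]); return (e+r*((z-e[2])/r[:,2])[:,None])[:,:2]
def proj(d,P):
    P=np.asarray(P,float).reshape(-1,3); Rt=R(d).T
    p,_=cv2.projectPoints(P,cv2.Rodrigues(Rt)[0],-Rt@np.asarray(d["eye"]),K(d),np.array([d["k1"],0,0,0.])); return p[:,0]
HSV={"red":[((0,150,60),(8,255,255)),((172,150,60),(180,255,255))],"blue":[((100,150,50),(130,255,255))],
 "yellow":[((22,150,80),(35,255,255))],"green":[((40,100,50),(85,255,255))],"bar":[((14,90,100),(24,230,255))],"white":[((0,0,200),(180,45,255))]}
def blobs(img,c,amin=60):
    h=cv2.cvtColor(img,cv2.COLOR_BGR2HSV); m=sum(cv2.inRange(h,np.array(a),np.array(b)) for a,b in HSV[c])
    cs,_=cv2.findContours(m,cv2.RETR_EXTERNAL,cv2.CHAIN_APPROX_NONE)
    return sorted([k for k in cs if cv2.contourArea(k)>amin],key=cv2.contourArea,reverse=True)
def rect(d,c,z):
    (x,y),(w,h),a=cv2.minAreaRect(unproj(d,c[:,0],z).astype(np.float32)); 
    if w<h: w,h,a=h,w,a+90
    return np.round([x,y,w,h,(a+90)%180-90],1)
E
python3 - <<'E'
from h import *
d=robot.get_image("top");e=robot.get_image("scene")
for n,q in(("top",d),("scene",e)):
  for c,z in(("red",22),("blue",22),("yellow",22),("green",3),("bar",18),("white",25)):
    print(n,c,[list(rect(q,k,z)) for k in blobs(q["img"],c)[:4]])
E
```

```text
top red [[np.float64(535.2), np.float64(2.9), np.float64(50.0), np.float64(48.5), np.float64(-45.1)]]
top blue [[np.float64(918.6), np.float64(527.0), np.float64(127.4), np.float64(25.5), np.float64(-79.4)], [np.float64(600.5), np.float64(-66.8), np.float64(43.5), np.float64(42.8), np.float64(-76.2)]]
top yellow [[np.float64(728.7), np.float64(243.8), np.float64(94.1), np.float64(90.2), np.float64(46.5)], [np.float64(623.4), np.float64(26.0), np.float64(47.8), np.float64(46.1), np.float64(90.0)], [np.float64(568.0), np.float64(58.1), np.float64(80.3), np.float64(22.0), np.float64(-75.2)], [np.float64(584.4), np.float64(-4.5), np.float64(43.4), np.float64(22.0), np.float64(-74.9)]]
top green [[np.float64(508.9), np.float64(328.0), np.float64(242.1), np.float64(103.0), np.float64(6.3)]]
top bar [[np.float64(901.2), np.float64(-518.5), np.float64(103.7), np.float64(69.7), np.float64(-72.9)], [np.float64(573.7), np.float64(37.4), np.float64(133.2), np.float64(23.9), np.float64(-75.5)]]
top white [[np.float64(1069.6), np.float64(-56.0), np.float64(1414.4), np.float64(199.0), np.float64(-8
[... 908 characters left out ...]
]
scene bar [[np.float64(900.2), np.float64(-518.7), np.float64(123.7), np.float64(69.8), np.float64(-73.4)], [np.float64(578.3), np.float64(36.0), np.float64(130.7), np.float64(28.5), np.float64(-75.2)], [np.float64(731.0), np.float64(249.0), np.float64(96.3), np.float64(85.2), np.float64(58.3)]]
scene white [[np.float64(1118.9), np.float64(-304.4), np.float64(1110.8), np.float64(245.5), np.float64(90.0)], [np.float64(1047.4), np.float64(-1148.6), np.float64(391.4), np.float64(118.5), np.float64(86.4)], [np.float64(626.8), np.float64(45.0), np.float64(231.8), np.float64(61.6), np.float64(-74.3)], [np.float64(561.0), np.float64(-47.9), np.float64(106.2), np.float64(61.2), np.float64(-72.7)]]
```

Run:
```python
from h import *
P=np.pi
for k,(p,y) in enumerate([((575,10,320),1.829),((575,10,320),1.829-P),((485,-320,300),1.829),((485,-320,300),1.829-P)]):
    try: robot.move_ptp(p,[P,0,y])
    except robot.MotionError as e: print(k,e); continue
    robot.sleep(.3)
    d=robot.get_image("wrist"); cv2.imwrite(f"pics/w{k}.png",d["img"])
    np.save(f"w{k}.npy",d,allow_pickle=True)
    print(k,robot.current_t(),robot.current_qpos().round(2),d["eye"],d["orientation"],d["fovy"],robot.current_tcp_pos())
    for c,z in(("red",22),("blue",22),("yellow",22),("bar",18),("white",25)):
        print(c,[rect(d,b,z).tolist() for b in blobs(d["img"],c,300)[:4]])
import os
ims=[cv2.imread(f"pics/w{k}.png") for k in range(4) if os.path.exists(f"pics/w{k}.png")]
while len(ims)<4: ims.append(ims[0])
cv2.imwrite("pics/wall.png",cv2.resize(np.vstack([np.hstack(ims[:2]),np.hstack(ims[2:])]),(800,600)))
```

```text
0 2.95 [-0.18  0.26  1.29  0.    1.59 -0.43] [554.2185911   87.63373166 485.94812738] [2.84813336e+00 1.06857510e-03 2.58582846e-01] 61.64037537280579 [574.96612517  10.36529698 319.98188624]
red [[535.9, 2.1, 48.0, 46.9, 14.7]]
blue [[601.6, -68.5, 40.8, 40.5, 12.1]]
yellow [[731.9, 228.1, 96.2, 61.3, 18.1], [625.0, 24.0, 46.9, 46.6, 79.2]]
bar [[923.0, -346.5, 604.5, 77.6, 14.9], [323.7, -362.6, 141.2, 53.8, -89.7], [710.1, 214.1, 79.0, 28.3, -34.1]]
white [[603.2, 40.8, 261.2, 70.3, -63.0], [539.0, 29.5, 266.5, 72.8, -85.9], [1007.9, 7.2, 174.4, 68.3, -90.0], [543.9, -346.2, 59.8, 32.1, 11.5]]
1 5.95 [-0.18  0.26  1.29 -0.    1.59  2.71] [595.71099931 -69.52397434 485.96015097] [ 2.84621370e+00 -1.04366242e-03 -2.88369233e+00] 61.64037537280579 [574.99710143   9.99356211 320.01142682]
red [[536.3, -0.8, 48.1, 47.1, 14.9]]
blue [[601.0, -69.2, 40.9, 40.5, -76.0]]
yellow [[625.1, 23.3, 45.9, 45.6, -76.2], [753.7, 223.2, 95.6, 30.6, 60.4]]
bar [[221.7, 366.3, 612.4, 77.0, 14.7], [824.2, 380.8, 141.6, 54.1, 87.4], [171.3, 207.5, 143.5, 46.3, -50.6]]
white [[603.4, 38.9, 269.4, 73.5, -
[... 312 characters left out ...]
0, -508.8, 136.7, 52.2, -59.1], [248.6, -671.1, 133.3, 44.3, 87.5]]
white [[481.1, -356.2, 209.1, 79.9, 9.5], [596.1, -581.4, 560.8, 30.9, 14.8], [739.8, -254.6, 95.4, 56.4, 3.9], [348.4, -545.4, 188.6, 56.5, 61.2]]
3 12.425 [-0.78  0.28  1.32 -0.    1.55  2.11] [ 505.71158999 -399.52718802  465.96010206] [ 2.84621391e+00 -1.04404898e-03 -2.88369761e+00] 61.64037537280579 [ 484.99860354 -320.01921885  300.02678983]
red []
blue []
yellow []
bar [[147.8, 17.3, 586.3, 75.7, 14.7], [724.5, 31.6, 138.2, 52.4, 87.3], [101.4, -132.4, 137.8, 51.6, -57.9]]
white [[480.7, -356.4, 208.8, 79.4, 9.6], [740.6, -254.8, 93.0, 53.1, 4.2], [617.6, -118.3, 143.6, 50.2, 51.6], [553.9, -89.6, 64.4, 56.8, -75.9]]
```

View pics/wall.png

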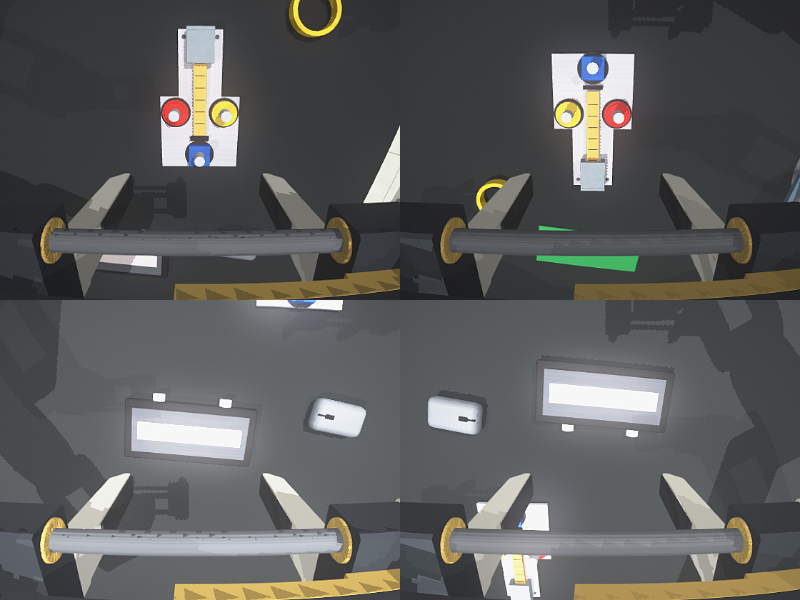

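Run:
```python
from h import *
th=np.radians(14.5);ex=np.array([np.cos(th),np.sin(th)]);ey=np.array([-ex[1],ex[0]])
O=np.array([580.6,12.15])-50*ey
print("O",O)
# rectify each wrist image to dock grid at plane z, 0.25mm px
for k in (0,1):
    d=np.load(f"w{k}.npy",allow_pickle=True).item()
    def rec(z,xr,yr,s=.25):
        X,Y=np.meshgrid(np.arange(*xr,s),np.arange(*yr,s))
        P=np.c_[(O+X.reshape(-1,1)*ex+Y.reshape(-1,1)*ey),np.full(X.size,z)]
        p=proj(d,P).astype(np.float32).reshape(*X.shape,2)
        return X,Y,cv2.remap(d["img"],p[...,0],p[...,1],cv2.INTER_LINEAR)
    X,Y,I=rec(18,(-18,18),(20,130))
    S=cv2.cvtColor(I,cv2.COLOR_BGR2HSV)[...,1]
    m=S>90
    l=[];yy=[]
    for i in range(0,len(S),8):
        xs=X[i][m[i]]
        if len(xs)>60 and len(xs)<110: l.append([xs.min(),xs.max()]);yy.append(Y[i,0])
    l=np.array(l);c=l.mean(1)
    f=np.polyfit(yy,c,1); print(k,len(c),"width",np.median(l[:,1]-l[:,0]),"dx at y=0",f[1],"at 90",np.polyval(f,90),"slope",f[0])
    # knob tops z=52
    for n,(x,y) in dict(red=(-46,50),yel=(46,50),blue=(0,-34)).items():
        X,Y,I=rec(52,(x-16,x+16),(y-16,y+16))
        h=cv2.cvtColor(I,cv2.COLOR_BGR2HSV); q=((h[...,1]<70)&(h[...,2]>170)).astype(np.uint8)
        cs,_=cv2.findContours(q,cv2.RETR_EXTERNAL,cv2.CHAIN_APPROX_NONE); c=max(cs,key=cv2.contourArea)
        (cx,cy),r=cv2.minEnclosingCircle(c); print(n,x-16+cx*.25-x,y-16+cy*.25-y,"r",r*.25)
        cv2.imwrite(f"pics/k_{n}{k}.png",cv2.resize(I,None,fx=2,fy=2))
    X,Y,I=rec(8,(-85,85),(-70,210),.4); cv2.imwrite(f"pics/rec{k}.png",I[::-1])
a=np.vstack([np.hstack([cv2.imread(f"pics/k_{n}{k}.png")[::-1] for n in("red","yel","blue")]) for k in(0,1)])
cv2.imwrite("pics/knobs.png",cv2.resize(a,(750,500)))
```

```text
O [593.1190002  -36.25738202]
0 55 width 23.25 dx at y=0 0.05036976911976913 at 90 -0.3315295815295815 slope -0.004243326118326118
red 0.14972877502441406 0.4990959167480469 r 10.256911277770996
yel -0.125 2.125 r 11.780570030212402
blue 0.02021026611328125 0.7480049133300781 r 10.31899642944336
1 54 width 23.5 dx at y=0 0.040872630043753105 at 90 -0.3745077783179386 slope -0.004615337870685463
red 0.16901397705078125 -0.3651142120361328 r 10.119772911071777
yel -0.12439346313476562 -0.4086771011352539 r 10.133875846862793
blue -0.031097412109375 -0.12256050109863281 r 10.03193187713623
```

View pics/knobs.png

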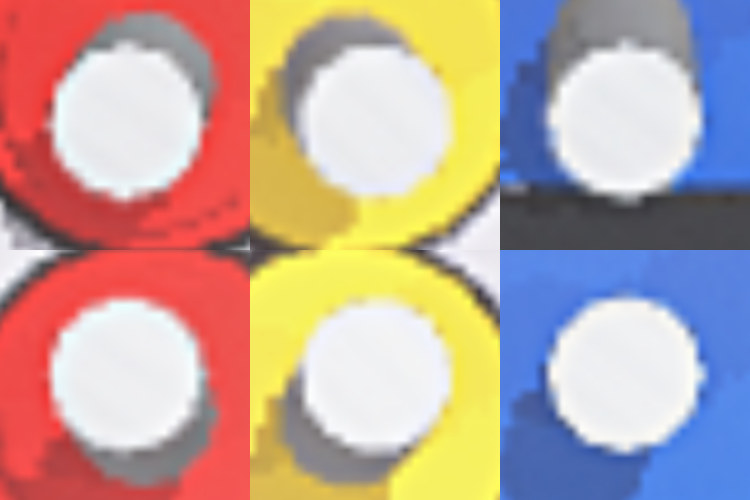

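```bash
cat >> h.py <<'E'
th=np.radians(14.5);ex=np.array([np.cos(th),np.sin(th)]);ey=np.array([-ex[1],ex[0]])
O=np.array([593.12,-36.26]); PSI=np.radians(14.75)+np.pi/2; DN=[np.pi,0,PSI]
def dock(x,y): return O+x*ex+y*ey
HOME=dict(red=dock(-45.9,50),yellow=dock(45.9,50),blue=dock(0,-33.9))
u=np.array([np.cos(.11),np.sin(.11)]); MAT=dict(red=np.array([508.9,328])-72*u,blue=np.array([508.9,328]),yellow=np.array([508.9,328])+72*u)
def xfer(a,za,b,zb,H=90):
    L=lambda p,z,s: robot.move_linear([*p,z],DN,speed=s)
    L(a,H,250); L(a,za+17,120); robot.move_gripper(0.0)
    w=robot.current_gripper_width(); f=robot.current_finger_force()
    L(a,H,120); L(b,H,250); L(b,zb+25,120); L(b,zb+17.7,40); robot.move_gripper(.5); L(b,H,150)
    print(w,f,robot.current_t())
E
python3 - <<'E'
from h import *
robot.move_ptp([*HOME["yellow"],100],DN); robot.move_gripper(.5)
for c in("yellow","blue","red"): xfer(HOME[c],8,MAT[c],3)
d=robot.get_image("top"); cv2.imwrite("pics/t1.png",d["img"])
E
```

```text
0.21029719762568527 30.00060349702835 21.3333
0.20573030276823884 30.00084936618805 29.1
0.2081515907744032 30.00086635351181 36.2667
```

View pics/t1.png

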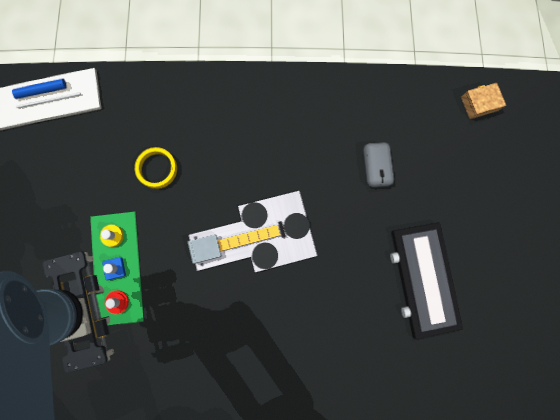

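```bash
cat > bar.py <<'E'
from h import *
t=np.radians(14.75); a=np.array([np.cos(t),np.sin(t),0]); b=np.array([-a[1],a[0],0])
C=lambda y: np.r_[dock(.05-.0044*y,y),0]
G=C(90)+[0,0,9.5]; F=C(186)+[0,0,8]
R0=Rn.from_euler('xyz',DN)
def pose(phi):
    r=Rn.from_rotvec(-phi*a); return F+r.apply(G-F),(r*R0).as_euler('xyz')
E
python3 - <<'E'
from bar import *
robot.move_linear([*G[:2],100],DN,speed=250)
robot.move_linear([*G[:2],25],DN,speed=150); print(robot.move_linear(G,DN,speed=30,f_stop=8),robot.current_tcp_pos()-G)
robot.move_gripper(0); print("w",robot.current_gripper_width()*93,robot.current_finger_force(),robot.current_contact_force())
for ph in(.03,.06,.09):
    p,o=pose(ph); robot.move_linear(p,o,speed=15); print(ph,robot.current_contact_force().round(1),robot.current_ft_torque().round(2))
p=p+[0,0,1]; robot.move_linear(p,o,speed=15)
d=robot.get_image("scene"); cv2.imwrite("pics/s2.png",cv2.resize(d["img"][140:300,220:400],None,fx=4,fy=3.7))
print(robot.current_t())
E
```

```text
False [-0.01614559 -0.04636871 -0.10001998]
w 23.90440567624964 29.999569058418274 [0.28962339 0.42995266 0.9159024 ]
0.03 [-0.5  0.6 -0.4] [0.04 0.1  0.02]
0.06 [-0.6  0.9 -1.6] [ 0.01  0.05 -0.01]
0.09 [ 0.3  0.3 -1.6] [ 0.06  0.07 -0.05]
40.8083
```

View pics/s2.png

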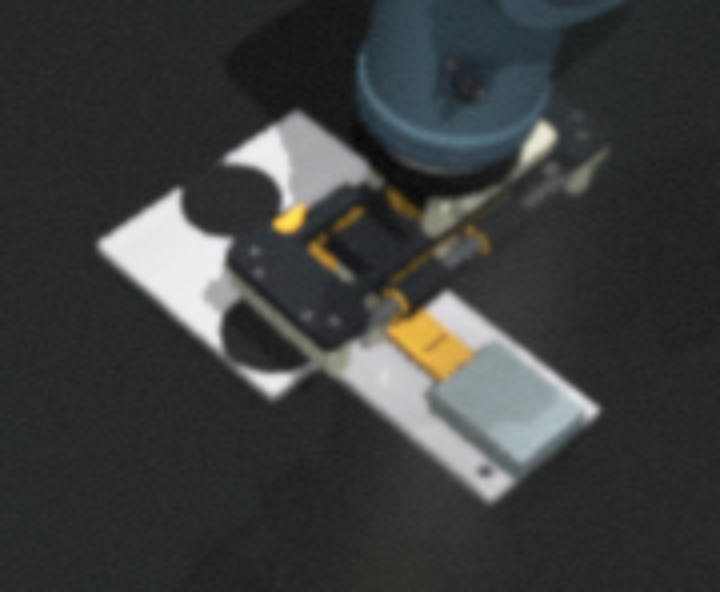

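Run:
```python
from bar import *
p,o=pose(.09); p=p+[0,0,1]
p=p-66*b; print(robot.move_linear(p,o,speed=40,f_stop=12),robot.current_contact_force().round(1))
if np.linalg.norm(robot.current_tcp_pos()-p)>2: raise SystemExit("stopped")
p=p+[0,0,80]; robot.move_linear(p,o,speed=120)
g=np.radians(9.55); s=np.array([480.9,-356.3])-6*np.array([np.cos(g),np.sin(g)])
D=[np.pi,0,PSI+g-t-np.pi/2]
robot.move_ptp([*s,110],D); robot.move_linear([*s,50],D,speed=120); robot.sleep(.3)
print(robot.current_t(),robot.current_gripper_width()*93,robot.current_qpos().round(2))
for n in("top","wrist"):
    d=robot.get_image(n); cv2.imwrite(f"pics/{n}3.png",d["img"])
i=np.hstack([cv2.imread("pics/top3.png")[190:370,340:520],cv2.resize(cv2.imread("pics/wrist3.png"),(240,180))])
cv2.imwrite("pics/c3.png",cv2.resize(i,(798,342)))
```

```text
False [ 0.4 -0.4 -1.7]
45.7417 23.63686735935729 [-0.83  0.49  1.63  0.    1.02  0.57]
```

View pics/c3.png

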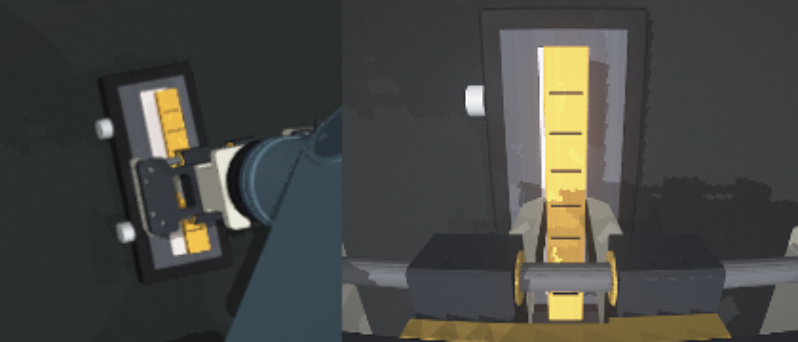

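Run:
```python
from bar import *
p=robot.current_tcp_pos(); g=np.radians(9.55)
D=[np.pi,0,PSI+g-t-np.pi/2]
s=np.array([480.9,-356.3])-6*np.array([np.cos(g),np.sin(g)])
robot.move_linear([*s,32],D,speed=80); print(robot.move_linear([*s,26.2],D,speed=20,f_stop=6),robot.current_tcp_pos()-[*s,26.5],robot.current_contact_force())
robot.move_gripper(.5); robot.move_linear([*s,120],D,speed=150)
# look from two opposed yaws
for k,y in enumerate((D[2],D[2]-np.pi)):
    e=np.array([np.cos(g),np.sin(g)])*0
    if k: robot.move_ptp([*s,260],[np.pi,0,y])
    else: robot.move_linear([*s,260],D,speed=250)
    robot.sleep(.2); d=robot.get_image("wrist"); cv2.imwrite(f"pics/w4{k}.png",d["img"]); np.save(f"w4{k}.npy",d,allow_pickle=True)
    for c,z in(("bar",35),("yellow",35),("white",25)): print(c,[rect(d,q,z).tolist() for q in blobs(d["img"],c,300)[:3]])
print(robot.current_t())
i=np.hstack([cv2.imread(f"pics/w4{k}.png") for k in(0,1)]); cv2.imwrite("pics/c4.png",cv2.resize(i,(800,300)))
```

```text
True [ 0.25570948 -0.31789086  0.08435316] [0.37315681 0.86961855 4.61178098]
bar [[144.3, -499.3, 628.9, 65.6, -80.2], [219.6, -254.0, 114.0, 26.0, 1.3], [267.4, -534.8, 113.3, 22.5, 17.7]]
yellow []
white [[481.3, -356.3, 208.3, 79.5, 9.6], [566.6, -73.1, 103.0, 100.1, 3.6], [229.8, -402.5, 289.3, 27.6, -80.1]]
bar [[804.0, -213.5, 632.7, 65.4, -80.5], [728.2, -461.2, 113.8, 26.0, 1.4], [681.0, -177.8, 113.7, 25.8, 17.7]]
yellow []
white [[481.2, -356.2, 207.1, 79.4, 9.7], [552.9, -22.5, 209.0, 115.3, 89.7], [599.6, -236.1, 121.5, 44.1, 28.1]]
51.8
```

View pics/c4.png

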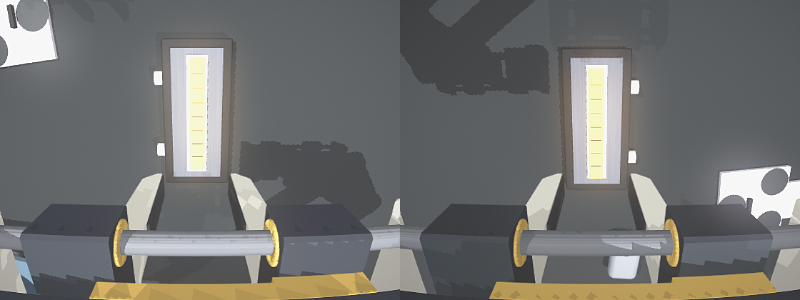

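Run:
```python
from h import *
for k in(0,1):
    d=np.load(f"w4{k}.npy",allow_pickle=True).item()
    h=cv2.cvtColor(d["img"],cv2.COLOR_BGR2HSV); m=cv2.inRange(h,np.array((15,40,120)),np.array((40,255,255))); m[270:]=0
    m=cv2.morphologyEx(m,cv2.MORPH_CLOSE,np.ones((5,5)))
    cs,_=cv2.findContours(m,0,1); c=max(cs,key=cv2.contourArea); print(rect(d,c,35))
```

```text
[ 482.1 -357.2  177.    23.     9.6]
[ 482.4 -357.6  179.3   23.4    9.5]
```

Run:
```python
from h import *
robot.move_ptp([*MAT["red"],110],DN); robot.move_gripper(.5)
for c in("red","blue","yellow"): xfer(MAT[c],3,HOME[c],8)
robot.move_ptp([575,10,320],DN); robot.sleep(.3)
d=robot.get_image("wrist"); cv2.imwrite("pics/w5.png",d["img"]); e=robot.get_image("top")
for n,(x,y) in dict(red=(-46,50),yel=(46,50),blue=(0,-34)).items():
    X,Y=np.meshgrid(np.arange(x-16,x+16,.25),np.arange(y-16,y+16,.25))
    p=proj(d,np.c_[O+X.reshape(-1,1)*ex+Y.reshape(-1,1)*ey,np.full(X.size,52)]).astype(np.float32).reshape(*X.shape,2)
    h=cv2.cvtColor(cv2.remap(d["img"],p[...,0],p[...,1],1),cv2.COLOR_BGR2HSV); q=((h[...,1]<70)&(h[...,2]>170)).astype(np.uint8)
    c=max(cv2.findContours(q,0,1)[0],key=cv2.contourArea); (cx,cy),r=cv2.minEnclosingCircle(c); print(n,cx*.25-16,cy*.25-16,r*.25)
print(robot.current_t())
robot.move_ptp([350,250,300],DN); e=robot.get_image("top")
cv2.imwrite("pics/c5.png",np.hstack([cv2.resize(d["img"],(400,300)),cv2.resize(e["img"],(400,300))]))
```

```text
0.2110385917101279 30.000829696655273 60.4417
0.20660245236731345 30.000742971897125 67.9083
0.20633739131893208 30.000512301921844 75.3083
red -0.478729248046875 0.6270999908447266 10.174308776855469
yel -1.2916669845581055 2.4027786254882812 11.868404388427734
blue -0.648162841796875 0.8035144805908203 10.30443000793457
76.6417
```

View pics/c5.png

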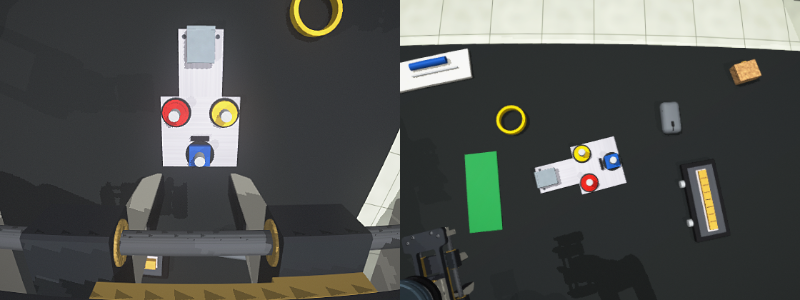

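```bash
python3 -c "
from bench import robot
print(robot.hand_in())"
```

```text
the job is handed in; nothing more can be done
None
```

I handed the job in at about 78 s of the 131 s allowed: the bar lies flat on the white strip, about 1.5 mm off centre by the wrist camera, and all three masters stand back on their own marks within about 1 mm; I left the tape roll and the mouse alone, and no verdict was returned.

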